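# Open the child-safe cap of a cleaner jug

### The arm

A 7-joint arm with a two-finger parallel gripper is mounted at the origin on a cart in front of the work surface, level with it; the furniture and walls round the work are solid. World frame = base frame: x ahead of the robot, y to its left, z up, the work surface at z = 0. Lengths are in m, angles in rad, forces in N, time in s.
With the tool pointing down it reaches from about 0.425 to 0.925 m from the base axis. Payload 6.8 kg.
Tool frame: the origin (TCP) lies midway between the tips of the shut fingers; the grasp point (between the pads) lies 19 mm behind it; z points along the fingers, y is the line along which they close (so a half turn about z gives the same grasp; the last joint's range is limited). The gripper opens to 85 mm and grips with 20 to 120 N. Pads are 22 mm wide; open, the fingers measure 114 mm over their backs; the gripper's body (76 mm by 85 mm) begins 54 mm behind the grasp point. The pads swing forward as they close: fully open they stand 13 mm farther back than shut.
Start: joints at [-1.32, 0.477, 0.022, 1.555, -0.011, 1.109, -0.083], TCP at [0.237, 0.632, 0.231] pointing down, gripper open.
Joint ranges: [-2.96, 2.96], [-0.34, 2.1], [-1.41, 1.46], [0.24, 2.44], [-1.37, 4.51], [0.17, 1.92], [-2.96, 2.96]. Speed limits (rad/s): [2.39, 2.39, 3.14, 3.14, 3.14, 3.14, 3.14].

### API

Orientations are given as a rotation vector (axis times angle).
In Python, from bench import r gives the robot as it stands. The module is installed in compiled form; this text tells all that it offers.
- The arm moves only by the tool apply_moves, never from a script. Its argument "rows" is a list of rows, each a list of 6 numbers: the shift along the tool's x, y, z scaled (see below), then the turn, a rotation vector about the tool's x, y, z scaled (see below). A call has 1 to 5 rows; each row is the pose to reach, as a shift and turn from the pose commanded when the call began, along the tool's axes at that moment; what a row does not reach only later rows make up. The controller multiplies each number of a shift by 0.25 m and each number of a turn by 90 degrees. A row lasts 1/8 s, in which the tool goes at most 62.5 mm and 10.7 degrees, less where a joint would pass 70% of its speed; a pose out of reach is approached as far as the arm can. A call with a number of a shift or a turn outside -1 to 1 is refused whole. A call with a gripper value outside its range is refused whole. "claw" is the opening, from 0 (shut) to 1 (fully open), set as the call begins (left out, the last holds). The fingers move at their own pace and stop on an object; "newtons" is the grip in N (left out, the last holds). Time passes only in rows, so rows that repeat a pose let the fingers close. It gives the time, the measured TCP pose, the force, the opening and the grip force at its end, in the units of the state.
- r.get_obs(): the state, without advancing time (a new reading comes with each control period).
- r.grab_frame(name): name is "scene" or "top" or "wrist"; returns a dict with "pixels" (400x640x3 uint8, red, green, blue), "intrinsics" (3x3 intrinsics, pixels), "eye" and "attitude" of the camera in the world. Camera axes: x right, y up, looking along -z (the intrinsics and any distortion apply to the point x, -y, -z); pixel columns grow to the right and rows downward; lengths in m; the calibration is good to about 2 mm. A picture is of the moment at which its call begins. There is no depth.
- r.hand_in(): hands the job in; it is judged then, once.
Trained networks look in a picture, given as the dict that the camera call returned (one of the last four; its "shot" number tells which), for a name from the list of things; names that differ only in an ending like _2 or _b are one class to them, and where a whole thing is asked for, a point or a joint stands for the part that bears it (a point fixed in the world has none). Each returns a list of dicts, best first, with "conf" (0 to 1); they miss things now and then, are a little off and sometimes report something else, mostly with a low value. They report only what shows in the picture. A call takes as long as a camera call. They do not tell look-alikes from the thing itself.
- r.search_frame(picture, thing): "rect" ([left, top, width, height] in pixels, round what is visible of it).
- r.outline_of(picture, thing): "pixels" (400x640 bool, what is visible of it) and "rect" ([left, top, width, height] in pixels, round what is visible of it).
- r.landmark_of(picture, thing): "point" ([column, row] in pixels: a listed point, or the origin of a listed thing).
The state is a dict: "clock": time; "joints": joint angles; "qvel": joint speeds; "tau": joint torques, N m; "tcp_pos": TCP position; "orientation": TCP orientation; "contact_force": force on the tool from outside, world axes, zero at the start; "moment": the same for the moment, N m; "grip_width": finger opening in m; "gripper_force": force on a finger pad.
Only numpy, scipy, OpenCV 4.12 (cv2) and the standard library are available. Lean on these libraries where they do the work, as an engineer would, in place of code of your own. Each camera call takes 0.05 s, during which the arm holds its last target. There are 200 camera calls.

### The job

Open the white cleaner jug: first let the pressure out by turning its yellow vent cap anticlockwise as far as it goes and leaving it open, then take the red child-safe cap, press it down, keep it pressed while twisting it anticlockwise about a quarter turn until it is free, and lift it off. Finish while still holding the cap level in the gripper, straight above its own neck and well clear of it (about 10 cm higher than it sat); do not put it down or let go. Leave the mug, the jam jar and the tin where they stand.

Things in the scene. Friction and masses are not known exactly. Their poses are not given: they have to be found in the camera images.
- jug: White cleaner jug with blue label, fixed to the worktop by a black foot tray: it cannot move. 116 x 196 x 130 mm (x, y, z) up to the flat shoulder, plus a low loop handle at -y, reaching 124 mm from the middle. Origin: centre of the underside, on the worktop; long side along y. On the shoulder stand the red safety cap (y = +46 mm) and the yellow vent cap (y = -46 mm).
- neck (a point): Point on the jug's shoulder, 130 mm above the worktop, on the safety cap's axis; axes as the jug's. Neck 31 mm high, 41 mm wide. Two catches hold the cap: press it 5 mm or more (aim 6 to 7), and while pressed turn it anticlockwise from above by at least 0.95 rad (aim 1.2 to 1.5; hard stop at 2.2); then it lifts straight off. Unpressed, or clockwise, it is locked.
- vent_cap (a joint): Turn of the yellow vent cap about its vertical axis, rad: 0 shut (bar across the jug, along its x), grows anticlockwise from above, stop at 1.4 (bar nearly along the jug). Starts between 0 and 0.15, resists with about 0.04 N m, stays where it is left and cannot come off.
- vent_grip (a point): Grip point of the yellow vent cap, on its turning axis, 153 mm above the worktop; its x axis lies along the bar and turns with it. The bar is 34 mm long (x), 12 mm thick (y), from 137 to 164 mm above the worktop; under it a round foot of 30 mm diameter. Grip the bar across its thickness.
- cap_centre (a point): Centre of the red push-and-turn cap: round, ribbed, 54 mm diameter, 29 mm high, about 40 g, loose but locked on the neck, white arrow on top. Shut, this point is 29.5 mm above the jug's shoulder (159.5 mm above the worktop), the skirt's edge 15 mm and the top 44 mm above the shoulder; axes as the jug's. Grip it across its diameter in any direction.
- spring_seat (a joint): How far the spring under the safety cap is pressed down, m: 0 with the cap shut and not pressed, 0.008 with it pressed to the bottom, -0.003 with the cap off. Pressing takes about 4 N at the start, 10 N at 5 mm, 14 N at 8 mm.
- mug_centre (a point): Blue and white mug, 78 x 112 x 92 mm with its handle, standing on the worktop to the left of the jug; the point is its middle, half-way up. Not to be disturbed.
- jam_centre (a point): Jam jar, 68 mm diameter, 84 mm high, to the left of the jug; the point is its middle, half-way up. Not to be disturbed.
- tin_centre (a point): Green food tin, 75 mm diameter, 58 mm high, to the right of the jug; the point is its middle, half-way up. Not to be disturbed.
Things that resemble listed ones, but are neither listed nor needed, are in the scene too. There is more than one size of the part that bears cap_centre; the job needs the smallest.

How it is judged:
By the outcome, as a careful person would: the job done as asked, in the order asked, and still so for the second after the job is handed in, while the arm keeps its last pose, push and grip.
It also fails if it takes over 48 s, if anything falls off the work surface, if the arm or the gripper's body presses on something with over 40 N, if the wrist force passes 120 N, or if a joint passes its speed limit or range.

## Working session

There is one attempt and no reset: what is moved stays moved. The work goes in short steps, Python scripts to look and compute and a tool call to move; the robot and the scene stay as the last step left them, time stands still between calls to the robot, and variables do not carry over. Pictures are saved under pics/ and viewed, at most 10 in all, crops included, and the job is handed in when it is done.

Besides the shell and the picture viewer there is one more tool, called in YAML: its name, and indented under it one key for each argument. apply_moves: Moves the arm, as the interface text tells. Its arguments: {"type":"object","properties":{"rows":{"type":"array","items":{"type":"array","items":{"type":"number"}}},"claw":{"type":"number"},"newtons":{"type":"number"}},"required":["rows"]}

```bash
mkdir -p pics; cat > h.py <<'E'
import numpy as np, cv2
from bench import r
from scipy.spatial.transform import Rotation as R
def cam(p):
    A=np.array(p["attitude"],float)
    if A.shape!=(3,3): A=R.from_rotvec(A).as_matrix()
    return np.array(p["intrinsics"]),np.array(p["eye"]),A
def ray(p,px):
    K,e,A=cam(p); d=np.linalg.inv(K)@[px[0],px[1],1]; return e,A@(d*[1,-1,-1])
def atz(p,px,z):
    e,d=ray(p,px); return e+d*(z-e[2])/d[2]
def proj(p,X):
    K,e,A=cam(p); c=A.T@(np.array(X)-e)*[1,-1,-1]; u=K@c; return u[:2]/u[2]
def tri(obs):
    M=0;b=0
    for p,px in obs:
        e,d=ray(p,px); d=d/np.linalg.norm(d); P=np.eye(3)-np.outer(d,d); M=M+P; b=b+P@e
    return np.linalg.solve(M,b)
def save(p,n): cv2.imwrite("pics/"+n+".png",p["pixels"][:,:,::-1])
E
python3 - <<'E'
from h import *
np.set_printoptions(precision=4,suppress=True)
o=r.get_obs(); print(o)
Z=dict(jug=0,neck=.13,vent_grip=.153,cap_centre=.1595,mug_centre=.046,jam_centre=.042,tin_centre=.029)
for n in ["scene","top"]:
    p=r.grab_frame(n); save(p,n); print(n,{k:v for k,v in p.items() if k!="pixels"})
    for t,z in Z.items():
        for d in r.landmark_of(p,t)[:4]: print(t,round(d["conf"],2),np.array(d["point"]),atz(p,d["point"],z))
E
cd pics; python3 -c "
import cv2,numpy as np
cv2.imwrite('both.png',cv2.resize(np.vstack([cv2.imread('scene.png'),cv2.imread('top.png')]),(480,600)))"
```

```text
{'clock': 0.0, 'joints': array([-1.3201,  0.4778,  0.0224,  1.5564, -0.0115,  1.1093, -0.0831]), 'qvel': array([-0.0022, -0.0008,  0.0006,  0.001 ,  0.0021,  0.0013, -0.0007]), 'tau': array([  0.0009, -59.6465,   1.6082, -28.1194,   0.0124,   0.0096,
         0.    ]), 'tcp_pos': array([0.2368, 0.6315, 0.2303]), 'orientation': array([-0.5605, -3.091 ,  0.0028]), 'contact_force': array([ 1.0111,  0.347 , -0.6805]), 'moment': array([ 0.0522, -0.0026,  0.0092]), 'gripper_force': 0.0, 'grip_width': 0.08588420312539026}
scene {'intrinsics': array([[382.5647,   0.    , 321.4081],
       [  0.    , 382.5647, 198.3889],
       [  0.    ,   0.    ,   1.    ]]), 'eye': array([-0.151 , -0.6523,  0.6111]), 'attitude': array([ 1.1009, -0.3476, -0.5626]), 'shot': 1}
jug 0.83 [333.1 233.9] [0.4909 0.1809 0.    ]
neck 0.77 [330.9 188.9] [0.5204 0.2314 0.13  ]
vent_grip 0.69 [336.  194.5] [0.4753 0.1476 0.153 ]
cap_centre 0.96 [241.9 216.8] [0.1897 0.172  0.1595]
cap_centre 0.73 [327.8 182.5] [0.5016 0.2225 0.1595]
cap_centre 0.56 [264.4 227. ] [0.2103 0.0898 0.1595]
mug_centre 0.6 [267.8 192.4] [0.4
[... 232 characters left out ...]
156 ],
       [  0.    , 373.6722, 197.3171],
       [  0.    ,   0.    ,   1.    ]]), 'eye': array([0.3712, 0.1834, 1.1346]), 'attitude': array([ 0.0883, -0.0428, -1.5508]), 'shot': 2}
jug 0.87 [328.6 189. ] [0.492 0.192 0.   ]
neck 0.95 [311.2 174.6] [0.5166 0.239  0.13  ]
vent_grip 0.45 [343.6 187.9] [0.4793 0.1514 0.153 ]
cap_centre 0.86 [283.6 240.5] [0.3383 0.3054 0.1595]
cap_centre 0.8 [248.7 245.5] [0.3235 0.3962 0.1595]
cap_centre 0.71 [315.8 175.3] [0.5107 0.2252 0.1595]
mug_centre 0.95 [218.4 205.9] [0.4316 0.5148 0.046 ]
mug_centre 0.56 [346.7 188.5] [0.4895 0.1388 0.046 ]
jam_centre 0.69 [227.7 156.5] [0.5799 0.4944 0.042 ]
tin_centre 0.74 [423.9 163.8] [ 0.5689 -0.0897  0.029 ]
```

View pics/scene.png

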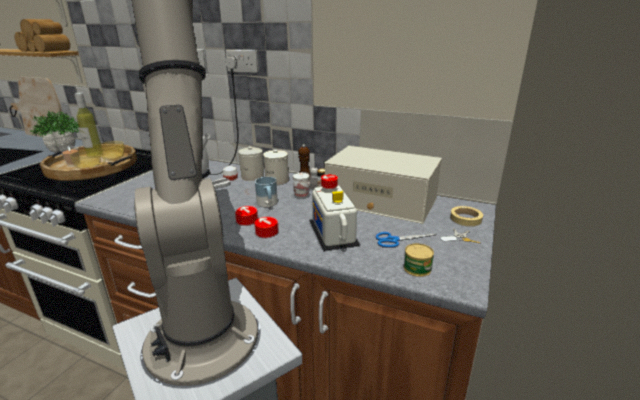

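View pics/top.png

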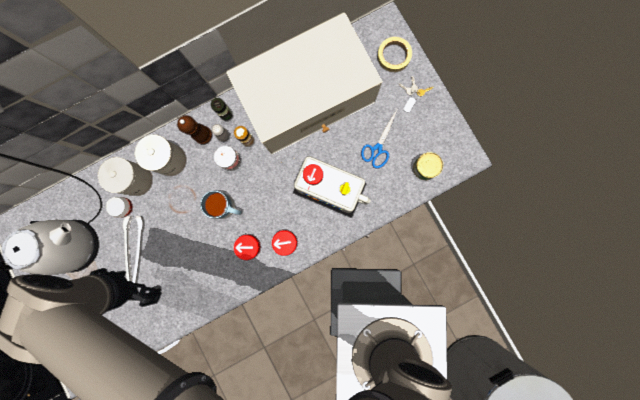

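The scene view shows the jug at (335,215) with its red cap at (330,182) and yellow vent at (337,197). In the top view the cap is at (313,174) and the vent at (345,188). The two red caps lying on the worktop, at (246,247) and (284,243), are look-alikes. The bread box stands just behind the jug.

```bash
cat >> h.py <<'E'
def blob(p,near,col,rad=25):
    h=cv2.cvtColor(p["pixels"],cv2.COLOR_RGB2HSV).astype(int)
    m=(h[...,1]>150)&(h[...,2]>90)
    m&=((h[...,0]<6)|(h[...,0]>172)) if col=="r" else ((h[...,0]>20)&(h[...,0]<35))
    yy,xx=np.mgrid[:400,:640]; m&=np.hypot(xx-near[0],yy-near[1])<rad
    c,_=cv2.findContours(m.astype('uint8'),cv2.RETR_EXTERNAL,2)
    c=max(c,key=cv2.contourArea); return cv2.convexHull(c)[:,0]
def move(pos,rv):
    "shift in command units, tool axes, and turn, from present measured pose"
    o=r.get_obs(); A=R.from_rotvec(o["orientation"])
    return A.inv().apply(np.array(pos)-o["tcp_pos"])/.25,(A.inv()*R.from_rotvec(rv)).as_rotvec()/(np.pi/2)
E
python3 - <<'E'
from h import *
np.set_printoptions(precision=4,suppress=True)
s=r.grab_frame("scene");t=r.grab_frame("top")
o=[]
for p,n in((s,(330,182)),(t,(313,174))):
    b=blob(p,n,"r",14); c=(b.max(0)+b.min(0))/2; print("cap",c,np.ptp(b,0),atz(p,c,.16),atz(p,c,.174)); o.append((p,c))
print(tri(o)); o=[]
for p,n in((s,(337,197)),(t,(345,188))):
    b=blob(p,n,"y",14); c=(b.max(0)+b.min(0))/2; print("vent",c,np.ptp(b,0),atz(p,c,.15),atz(p,c,.164)); o.append((p,c))
print(tri(o))
# box top front corners: scene (325,167)?,(436,215 bottom); top (275,150),(380,95)
print("box",tri([(s,(437,177)),(t,(381,84))]),tri([(s,(327,168)),(t,(272,150))]))
q=r.get_obs(); A=R.from_rotvec(q["orientation"]).as_matrix(); print(A)
E
```

```text
cap [329.  180.5] [16 13] [0.5136 0.2323 0.16  ] [0.493  0.2049 0.174 ]
cap [312.5 174. ] [19 20] [0.5139 0.2339 0.16  ] [0.5119 0.2332 0.174 ]
[0.5143 0.2338 0.1593]
vent [337.  196.5] [10 11] [0.4731 0.1399 0.15  ] [0.4541 0.1159 0.164 ]
vent [344.5 188. ] [ 9 12] [0.4794 0.1489 0.15  ] [0.4779 0.1494 0.164 ]
[0.48   0.1487 0.1449]
box [0.7713 0.0444 0.1641] [0.5816 0.3415 0.1536]
[[-0.9363  0.3512 -0.    ]
 [ 0.3512  0.9363  0.    ]
 [ 0.      0.     -1.    ]]
```

apply_moves:
  rows:
    - [-0.1,-0.1,-0.15,0,0,0]
    - [-0.3,-0.28,-0.25,0,0,0]
    - [-0.5,-0.46,-0.25,0,0,0]
    - [-0.66,-0.61,-0.25,0,0,0]
    - [-0.79,-0.735,-0.25,0,0,0]
  claw: 0.5

```text
clock: 1.52
tcp_pos: [0.3587, 0.3881, 0.2942]
orientation: [0.563, 3.09, 0.001]
contact_force: [0.3, -0.0, -0.1]
grip_width: 0.0428
gripper_force: 0.0
```

apply_moves:
  rows:
    - [-0.2,-0.18,0,0,0,0]
    - [-0.4,-0.36,0,0,0,0]
    - [-0.6,-0.54,0,0,0,0]
    - [-0.76,-0.7,0,0,0,0]
    - [-0.79,-0.735,0,0,0,0]

```text
clock: 2.15
tcp_pos: [0.4793, 0.1447, 0.2942]
orientation: [0.571, 3.088, -0.0]
contact_force: [-0.1, 0.8, 0.4]
grip_width: 0.0425
gripper_force: 0.0
```

```bash
cat > look.py <<'E'
from h import *
import sys
np.set_printoptions(precision=4,suppress=True)
o=r.get_obs(); print(o["clock"],o["tcp_pos"],o["orientation"],o["joints"],o["grip_width"],o["contact_force"])
p=r.grab_frame("wrist"); save(p,sys.argv[1]); print(p["eye"])
for t,z in (("cap_centre",.1595),("vent_grip",.153),("neck",.13)):
    for d in r.landmark_of(p,t)[:2]: print(t,round(d["conf"],2),np.array(d["point"]),atz(p,d["point"],z))
E
python3 look.py w1
```

```text
2.15 [0.4793 0.1447 0.2942] [ 0.5706  3.0881 -0.0005] [-0.7036  0.1222  0.3158  1.9031 -0.041   1.1217  0.8332] 0.042477134571874145 [-0.1261  0.8371  0.4295]
[0.4065 0.1731 0.4369]
cap_centre 0.95 [427.5 181.4] [0.5134 0.2342 0.1595]
vent_grip 0.85 [321.3 181. ] [0.4822 0.1488 0.153 ]
vent_grip 0.34 [425.7 185.3] [0.5188 0.2332 0.153 ]
```

View pics/w1.png

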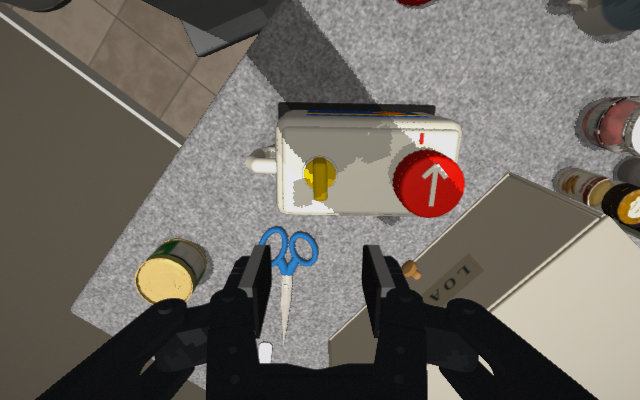

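The wrist view shows the yellow bar at (320,178), running vertically along the jug's x, and the red cap at (430,183). The fingers close horizontally, so they are already lined up across the bar. I'll descend onto it next.

apply_moves:
  rows:
    - [0,0.018,0.2,0,0,0]
    - [0,0.018,0.4,0,0,0]
    - [0,0.018,0.52,0,0,0]
    - [0,0.018,0.58,0,0,0]
    - [0,0.018,0.61,0,0,0]

```text
clock: 2.98
tcp_pos: [0.4793, 0.1546, 0.1411]
orientation: [-0.558, -3.091, -0.0]
contact_force: [0.5, -0.7, 0.2]
grip_width: 0.0426
gripper_force: 0.0
```

apply_moves:
  rows:
    - [0,0,0,0,0,0]
    - [0,0,0,0,0,0]
    - [0,0,0,0,0,0]
    - [0,0,0,0,0,0]
    - [0,0,0,0,0,0]
  claw: 0
  newtons: 30

```text
clock: 3.6
tcp_pos: [0.4776, 0.1487, 0.1422]
orientation: [-0.565, -3.087, 0.009]
contact_force: [-8.7, -12.9, 11.2]
grip_width: 0.0117
gripper_force: 32.5
```

```bash
python3 look.py w2
```

```text
3.6 [0.4776 0.1487 0.1422] [-0.5652 -3.0867  0.0085] [-0.6703  0.3138  0.2898  2.0643 -0.1213  0.7854  0.9012] 0.01167529781136753 [ -8.6831 -12.9308  11.1734]
[0.4055 0.1775 0.2851]
cap_centre 0.64 [527.4 289.1] [0.5146 0.2322 0.1595]
vent_grip 0.97 [315.2 275.6] [0.4801 0.1478 0.153 ]
```

View pics/w2.png

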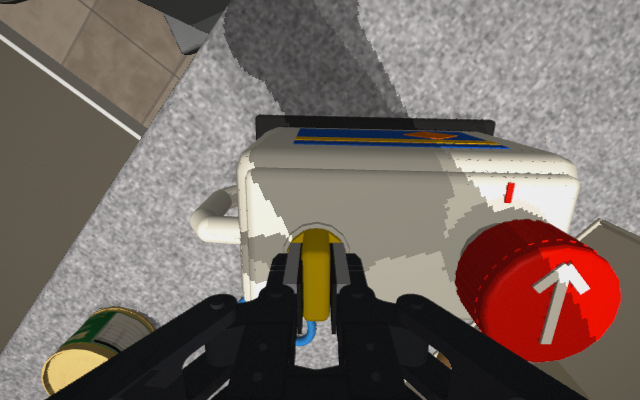

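The bar is gripped at (315,275). I'll ease the side load and start turning anticlockwise.

apply_moves:
  rows:
    - [-0.004,-0.016,-0.006,0,0,-0.08]
    - [-0.004,-0.016,-0.006,0,0,-0.19]
    - [-0.004,-0.016,-0.006,0,0,-0.3]
    - [-0.004,-0.016,-0.006,0,0,-0.4]
    - [-0.004,-0.016,-0.006,0,0,-0.5]

```text
clock: 4.42
tcp_pos: [0.4776, 0.1471, 0.1423]
orientation: [0.67, -3.066, 0.003]
contact_force: [-0.5, -5.4, -8.2]
grip_width: 0.0116
gripper_force: 31.3
```

apply_moves:
  rows:
    - [0,0,0,0,0,-0.1]
    - [0,0,0,0,0,-0.2]
    - [0,0,0,0,0,-0.3]
    - [0,0,0,0,0,-0.3]

```text
clock: 4.92
tcp_pos: [0.4781, 0.1464, 0.1423]
orientation: [1.361, -2.828, 0.003]
contact_force: [0.2, -6.2, -9.0]
grip_width: 0.0117
gripper_force: 31.2
```

```bash
python3 -c "
from h import *
o=r.get_obs();print(o['joints'],o['moment'],o['contact_force'],o['tcp_pos'],R.from_rotvec(o['orientation']).as_matrix())"
```

```text
[-0.44747643  0.30561827  0.02856757  2.05254812 -0.00902845  0.78687251
  2.05442487] [-1.14401346 -0.16713433  0.03575021] [ 0.20382717 -6.22764331 -9.03557492] [0.47807875 0.14638537 0.14229194] [[-6.23592647e-01 -7.81746573e-01 -2.12291303e-03]
 [-7.81739476e-01  6.23596109e-01 -3.35931168e-03]
 [ 3.94997069e-03 -4.35277148e-04 -9.99992104e-01]]
```

apply_moves:
  rows:
    - [0,0,0,0,0,-0.06]
    - [0,0,0,0,0,-0.1]
    - [0,0,0,0,0,-0.14]
    - [0,0,0,0,0,-0.14]

```text
clock: 5.42
tcp_pos: [0.4783, 0.1462, 0.1424]
orientation: [1.656, -2.666, 0.001]
contact_force: [1.0, -6.6, -8.0]
grip_width: 0.0116
gripper_force: 56.3
```

```bash
python3 -c "
from h import *
o=r.get_obs();M=R.from_rotvec(o['orientation']).as_matrix();print(o['moment'],o['contact_force'],np.degrees(np.arctan2(M[1,1],M[0,1])))"
```

```text
[-1.17773327 -0.10284256 -1.49144085] [ 1.03250879 -6.58454271 -7.95214644] 153.67104795600102
```

At the stop: the moment jumped to 1.5 N m. Releasing, rising and moving over the cap.

apply_moves:
  rows:
    - [0,0,0,0,0,0]
    - [0,0,0,0,0,0]
    - [0,0,-0.06,0,0,0]
    - [0,0,-0.2,0,0,0]
    - [0,0,-0.4,0,0,0]
  claw: 0.5

```text
clock: 6.05
tcp_pos: [0.4783, 0.1495, 0.2443]
orientation: [1.666, -2.662, -0.0]
contact_force: [-0.1, 1.3, -0.3]
grip_width: 0.0431
gripper_force: 0.0
```

apply_moves:
  rows:
    - [-0.1,0.01,-0.03,0,0,0.11]
    - [-0.2,0.02,-0.03,0,0,0.22]
    - [-0.3,0.03,-0.03,0,0,0.33]
    - [-0.36,0.03,-0.03,0,0,0.44]
    - [-0.377,0.03,-0.03,0,0,0.55]
  claw: 1

```text
clock: 6.68
tcp_pos: [0.5137, 0.2392, 0.2518]
orientation: [-0.392, 3.116, 0.002]
contact_force: [0.2, -0.9, -1.1]
grip_width: 0.0851
gripper_force: 0.0
```

apply_moves:
  rows:
    - [0,0,0,0,0,0.11]
    - [0,0,0,0,0,0.22]
    - [0,0,0,0,0,0.33]
    - [0,0,0,0,0,0.44]
    - [0,0,0,0,0,0.48]

```text
clock: 7.3
tcp_pos: [0.5135, 0.238, 0.2519]
orientation: [0.781, 3.042, 0.002]
contact_force: [-0.3, 0.4, 0.3]
grip_width: 0.0853
gripper_force: 0.0
```

```bash
python3 look.py w3; python3 -c "
from h import *
o=r.get_obs();M=R.from_rotvec(o['orientation']).as_matrix();print(M,np.degrees(np.arctan2(M[1,1],M[0,1])))"
```

```text
7.3 [0.5135 0.238  0.2519] [0.7809 3.042  0.0023] [-0.7034  0.2775  0.1953  1.8097 -0.0615  1.0585  0.5829] 0.0852686320369453 [-0.2777  0.3668  0.3346]
[0.4453 0.2759 0.3946]
cap_centre 0.93 [311.3 200.5] [0.5142 0.2343 0.1595]
vent_grip 0.72 [190.9 212.5] [0.48   0.1474 0.153 ]
[[-8.78434751e-01  4.77861429e-01  9.18415052e-04]
 [ 4.77862138e-01  8.78434445e-01  8.37769115e-04]
 [-4.06429871e-04  1.17480128e-03 -9.99999227e-01]] 61.45415704262025
```

View pics/w3.png

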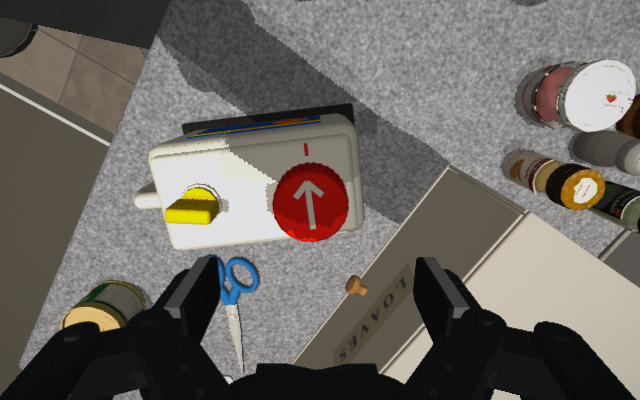

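The wrist view shows the vent bar at (192,212), now nearly along the jug, and the cap at (311,200). Descending on the cap.

apply_moves:
  rows:
    - [-0.007,-0.014,0.12,0,0,0]
    - [-0.007,-0.014,0.25,0,0,0]
    - [-0.007,-0.014,0.36,0,0,0]
    - [-0.007,-0.014,0.42,0,0,0]
    - [-0.007,-0.014,0.444,0,0,0]

```text
clock: 8.12
tcp_pos: [0.5133, 0.2335, 0.139]
orientation: [-0.777, -3.044, 0.0]
contact_force: [-0.2, -0.6, -0.3]
grip_width: 0.0854
gripper_force: 0.0
```

apply_moves:
  rows:
    - [0,0,0,0,0,0]
    - [0,0,0,0,0,0]
    - [0,0,0,0,0,0]
    - [0,0,0,0,0,0]
    - [0,0,0,0,0,0]
  claw: 0
  newtons: 70

```text
clock: 8.75
tcp_pos: [0.5139, 0.2336, 0.1401]
orientation: [0.777, 3.043, 0.002]
contact_force: [-0.3, -0.6, 5.8]
grip_width: 0.0525
gripper_force: 72.4
```

```bash
python3 look.py w4; python3 -c "
from h import *
o=r.get_obs();M=R.from_rotvec(o['orientation']).as_matrix();print(M,np.degrees(np.arctan2(M[1,1],M[0,1])),o['moment'])"
```

```text
8.75 [0.5139 0.2336 0.1401] [0.7775 3.0428 0.0016] [-0.6772  0.4041  0.1768  1.9194 -0.0943  0.8245  0.6201] 0.05250945114308325 [-0.2814 -0.6069  5.8234]
[0.4455 0.2715 0.2828]
cap_centre 0.77 [317.6 282.4] [0.5149 0.2343 0.1595]
vent_grip 0.68 [112.1 295.4] [0.48   0.1483 0.153 ]
[[-8.77455529e-01  4.79656699e-01  1.11599978e-03]
 [ 4.79657532e-01  8.77455544e-01  6.48362329e-04]
 [-6.68248863e-04  1.10420681e-03 -9.99999167e-01]] 61.33699802125408 [-0.24414569  0.19978349 -0.03279973]
```

View pics/w4.png

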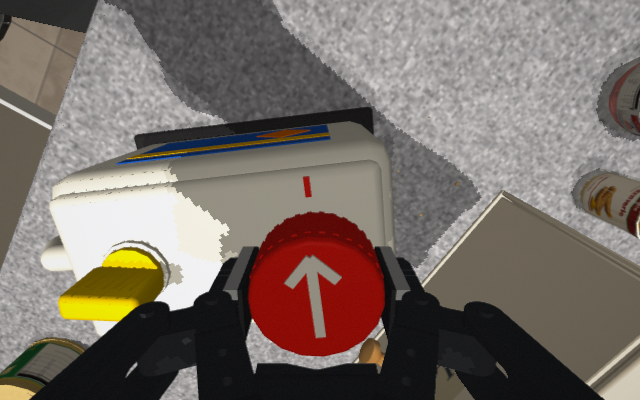

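Cap gripped at (317,285). Pressing.

apply_moves:
  rows:
    - [0,0,0.013,0,0,0]
    - [0,0,0.025,0,0,0]
    - [0,0,0.025,0,0,0]
    - [0,0,0.025,0,0,0]

```text
clock: 9.45
tcp_pos: [0.5139, 0.2336, 0.1344]
orientation: [0.777, 3.043, 0.002]
contact_force: [-3.1, -2.3, 10.8]
grip_width: 0.0527
gripper_force: 73.0
```

apply_moves:
  rows:
    - [0,0,0.005,0,0,0]
    - [0,0,0.005,0,0,0]
    - [0,0,0.005,0,0,-0.08]
    - [0,0,0.005,0,0,-0.18]
    - [0,0,0.005,0,0,-0.28]

```text
clock: 10.07
tcp_pos: [0.5145, 0.2343, 0.1337]
orientation: [0.087, 3.138, 0.003]
contact_force: [-2.3, -1.9, 11.1]
grip_width: 0.0528
gripper_force: 73.1
```

```bash
python3 -c "
from h import *
o=r.get_obs();print(o['moment'],o['contact_force'],o['joints'])"
```

```text
[-0.28322862  0.39084615 -0.03376559] [-2.25403501 -1.88643791 11.1319183 ] [-0.59334216  0.41025017  0.07031939  1.91767814 -0.03899519  0.81158804
  1.01348822]
```

apply_moves:
  rows:
    - [0,0,0,0,0,-0.11]
    - [0,0,0,0,0,-0.22]
    - [0,0,0,0,0,-0.33]
    - [0,0,0,0,0,-0.44]
    - [0,0,0,0,0,-0.55]

```text
clock: 10.7
tcp_pos: [0.5142, 0.2342, 0.1336]
orientation: [-1.235, 2.886, 0.001]
contact_force: [-2.7, -0.2, 12.1]
grip_width: 0.0526
gripper_force: 73.2
```

apply_moves:
  rows:
    - [0,0,0,0,0,-0.05]
    - [0,0,0,0,0,-0.05]

```text
clock: 10.95
tcp_pos: [0.5141, 0.2343, 0.1336]
orientation: [-1.341, 2.838, 0.001]
contact_force: [-3.6, -1.6, 12.6]
grip_width: 0.0527
gripper_force: 73.0
```

```bash
python3 look.py w5; python3 -c "
from h import *
o=r.get_obs();M=R.from_rotvec(o['orientation']).as_matrix();print(np.degrees(np.arctan2(M[1,1],M[0,1])),o['moment'])"
```

```text
10.95 [0.5141 0.2343 0.1336] [-1.3415  2.8378  0.001 ] [-0.4224  0.4153 -0.1454  1.906   0.0793  0.823   1.8446] 0.052748497278004715 [-3.6017 -1.5611 12.613 ]
[0.4647 0.1735 0.2762]
cap_centre 0.97 [583.  124.5] [0.4025 0.2413 0.1595]
cap_centre 0.78 [314.6 283.3] [0.5131 0.2312 0.1595]
140.5670770662489 [-0.27427624  0.58154786  0.08823431]
```

View pics/w5.png

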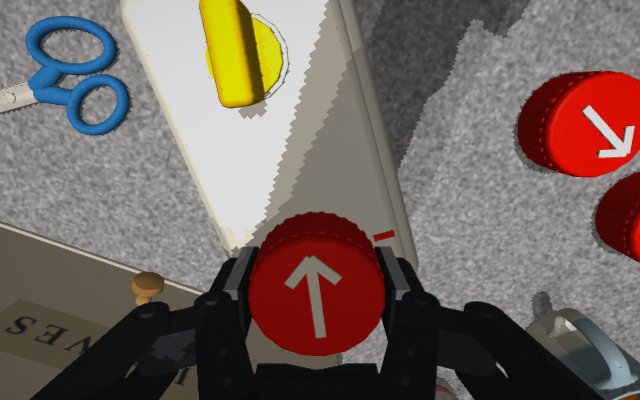

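The cap turned 1.38 rad with the gripper: the arrow still sits the same way between the fingers, and the neck mark is now at (384,237). Lifting.

apply_moves:
  rows:
    - [0,0,-0.03,0,0,0]
    - [0,0,-0.06,0,0,0]
    - [0,0,-0.1,0,0,0]
    - [0,0,-0.15,0,0,0]
    - [0,0,-0.2,0,0,0]

```text
clock: 11.78
tcp_pos: [0.5132, 0.2334, 0.1826]
orientation: [1.341, -2.841, -0.0]
contact_force: [0.5, -1.0, -0.2]
grip_width: 0.0527
gripper_force: 73.2
```

apply_moves:
  rows:
    - [0,0,-0.07,0,0,0]
    - [0,0,-0.15,0,0,0]
    - [0,0,-0.22,0,0,0]
    - [0,0,-0.232,0,0,0]
    - [0,0,-0.232,0,0,0]

```text
clock: 12.4
tcp_pos: [0.5132, 0.2334, 0.2397]
orientation: [1.341, -2.841, 0.0]
contact_force: [0.3, -0.2, -0.1]
grip_width: 0.0525
gripper_force: 73.2
```

```bash
python3 look.py w6; python3 -c "
from h import *
s=r.grab_frame('scene');t=r.grab_frame('top');w=cv2.imread('pics/w6.png')
f=lambda p,c:cv2.resize(p['pixels'][c[1]-50:c[1]+50,c[0]-62:c[0]+63,::-1],(375,300))
cv2.imwrite('pics/m6.png',np.vstack([np.hstack([f(s,(330,185)),f(t,(325,180))]),cv2.resize(w,(480,300))[:, :750] if 0 else cv2.copyMakeBorder(cv2.resize(w,(480,300)),0,0,0,270,0)]))"
```

```text
12.4 [0.5132 0.2334 0.2397] [ 1.3411 -2.8407  0.    ] [-0.4148  0.2932 -0.1501  1.8083  0.05    1.0439  1.8692] 0.05251984318352945 [ 0.3052 -0.1906 -0.0536]
[0.464  0.1728 0.3825]
cap_centre 0.8 [505.9 112.2] [0.3797 0.2632 0.1595]
cap_centre 0.69 [562.4 182. ] [0.3731 0.3292 0.1595]
vent_grip 0.86 [275.6  70.5] [0.478 0.149 0.153]
vent_grip 0.69 [311.8 192.4] [0.5125 0.2267 0.153 ]
```

View pics/m6.png

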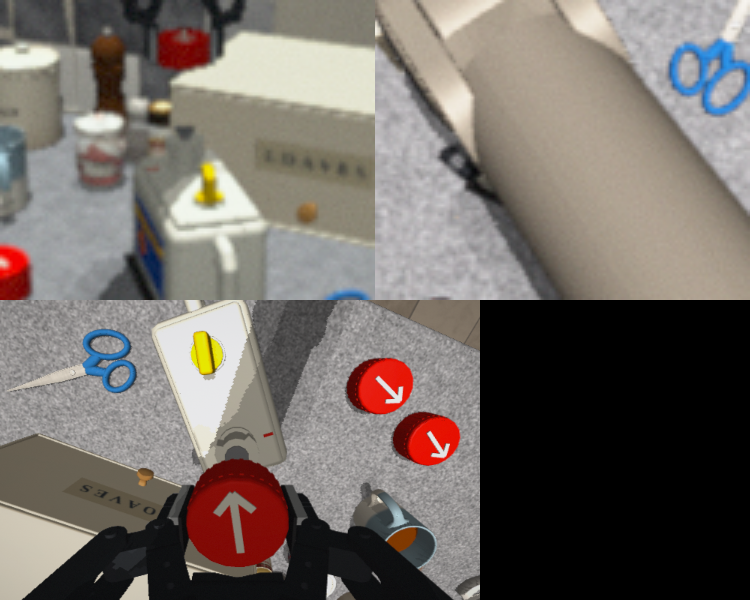

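The cap is off and held above the bare neck (wrist inset, about (237,450)). It has risen about 100 mm, and the vent bar still lies along the jug at (205,352).

```bash
python3 -c "
from bench import r
print(r.hand_in())"
```

```text
the job is handed in; nothing more can be done
None
```

The jug is open and the job is handed in: the vent was turned to its stop and left open, and the red cap was pressed, turned about 1.4 rad and lifted. The gripper still holds it level, about 10 cm above its neck; the hand-in call returned no verdict.

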